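# Free a tripped shaker: draw its locking pin, reset the breaker, park the pin

### The job

The shaker was switched on with its locking pin still in, and its breaker has popped. Draw the pin out of the lock bore, push the recessed breaker button fully home with the tip of the pin, then park the pin in the notch of the holder on the shaker's right-hand side: neck in the notch, knob resting flat on the plate behind the lips. Leave the other things on the bench where they are.

Things in the scene. Friction and masses are not known exactly. Their poses are not given: they have to be found in the camera images.
- lock_pin: Locking pin, 80 mm long, about 70 g, upright in its bore at the start; loose, draws straight up. Origin at its nose (lower end), z up along it. From the nose: steel shank 10 mm thick, 0 to 30 mm (nose tapers to 6 mm over the first 6 mm); flange 20 mm wide, 30 to 34 mm; thin neck 7 mm, 34 to 50 mm; round black knob 22 mm wide, 50 to 80 mm, to grasp.
- pin_knob (a point): Centre of the underside of the pin's knob, on the pin's axis 50 mm above its nose; z axis up along the pin.
- shaker: Fixed bench shaker, 220 mm deep (x), 260 mm wide (y), deck 68 mm high. Origin: centre of its underside; -x out of its front (dials), +y to its left. A platform with a tube rack (tops 195 mm high) rides over its rear, x -20 to 105 mm; pin and breaker stand on the front strip, x = -72 mm. With the pin out the platform can slide 12 mm either way along y.
- lock_bore (a point): Centre of the mouth of the lock bore, on top of the platform's lug, 100 mm above the bench; axes as the shaker's. The bore is vertical, 11 mm wide, through the lug into the block below. The pin's flange rests on the lug, with 30 mm of shank down the bore.
- breaker (a joint): Travel of the breaker button in m: 0 = popped out (as found), 0.006 = fully home. It moves stiffly, against a spring and a friction catch: 2.5 N starts it, 3.5 N takes it to its stop, and it stays in where it is pushed.
- breaker_top (a point): Centre of the top face of the breaker button, white, round, 10 mm wide; moves with it. It is pushed straight down. Popped out, its face is 74.5 mm above the bench, 7 mm below the guard's rim; home, 13 mm below the rim.
- breaker_guard (a point): Centre of the rim of the round black guard tube round the button, 81.5 mm above the bench: 14 mm inside, 25 mm outside diameter, upright on the deck. Too narrow for fingers.
- notch_seat (a point): Where the parked pin's axis stands, on the top face (66 mm above the bench) of the pin holder's fork plate. -y points out of the notch's open mouth, away from the shaker; z up. The knob's underside rests here when parked, flat on the plate behind the lips; the nose then hangs 16 mm above the bench.
- pin_holder: Dark steel fork plate clipped to the shaker's right-hand side, 42 mm wide, 6 mm thick, axes as notch_seat. Its notch is 10 mm wide, from 5 mm behind the seat (+y) out through the mouth at -y; splayed guides end 29 mm before the seat. Only the pin's neck fits in, from the mouth, flange under the plate, knob over the lips. Origin at bench level, 39.5 mm behind the seat (+y).
- notch_lip (a point): Middle of the top of the two lips across the plate, left and right of the notch: 69 mm above the bench, 3 mm higher than the plate, 13 to 17 mm in front of the seat (-y). The parked knob sits behind them.
- stock_bottle: Screw-cap plastic bottle, 54 mm across, 112 mm tall, to the left of the shaker. A bystander. Origin at the centre of its underside.
- small_beaker: Small glass beaker, 54 mm across, 63 mm tall, right of the shaker behind the pin holder. A bystander. Origin at the centre of its underside.
- bench_timer: Flat bench timer, 58x70x20 mm, at the left. A bystander. Origin at the centre of its underside.
- wash_flask: Squeeze wash bottle with a bent spout, 63x96x192 mm, at the left. A bystander. Origin at the centre of its underside.
- marker: Marker pen lying in front of the shaker, 17x135x16 mm. A bystander. Origin at the centre of its underside.
- pipette: Micropipette lying on its side at the right, 49x218x26 mm. A bystander. Origin at the centre of its underside.

How it is judged:
By the outcome, as a careful person would: the job done as asked, in the order asked, and still so for the second after the job is handed in, with the robot touching nothing.
It also fails if it takes over 48 s, if anything falls off the work surface, if the arm or the gripper's body presses on something with over 40 N, if the wrist force passes 120 N, or if a joint passes its speed limit or range.

### The arm

A 6-joint arm with a two-finger parallel gripper is mounted at the origin on a cart in front of the work surface, level with it; the furniture and walls round the work are solid. World frame = base frame: x ahead of the robot, y to its left, z up, the work surface at z = 0. Lengths are in mm, angles in degrees, forces in N, time in s.
With the tool pointing down it reaches from about 375 to 750 mm from the base axis. Payload 9 kg.
Tool frame: the origin (TCP) lies at the very end of the fingers, on their centre line; the grasp point (between the pads) lies robot.hold_point_z behind it (robot.hold_point_z is the distance from the TCP to the grasp point, in mm); z points along the fingers, y is the line along which they close (so a half turn about z gives the same grasp; the last joint's range is limited). The gripper opens to 85 mm and grips with 20 to 120 N. Pads are 22 mm wide; open, the fingers measure 114 mm over their backs; the gripper's body (76 mm by 85 mm) begins 54 mm behind the grasp point. The pads swing forward as they close: fully open they stand 13 mm farther back than shut.
Start: joints at [51.182, 5.964, 5.575, 89.605, 0, 77.527], TCP at [266.272, 537.717, 200.431] pointing down, gripper open.
Joint ranges: [-171.21, 171.21], [-48.23, 106.86], [-62.78, 66.21], [-105.2, 120.99], [-86.42, 89.51], [-180, 180]. Speed limits (degrees/s): [127.2, 127.2, 147.25, 180, 180, 180].

### API

Orientations are given as a 3x3 rotation matrix whose columns are the frame's x, y, z axes.
In Python, from bench import robot gives the robot as it stands.
- The arm moves only by the shell command python3 -m creep 'ROWS' [OPENING]. ROWS is JSON, a list of rows, each a list of 2 entries, a list of its own where there are three numbers: the shift along the tool's x, y, z in cm, then the turn, a rotation vector about the tool's x, y, z in degrees. In form: [[[tx, ty, tz], [rx, ry, rz]], ...]. A call has 1 to 20 rows; each row shifts and turns the commanded pose from where the row before left it, along the tool's axes as they then stand; what a row does not reach is not made up. A row lasts 1/10 s, in which the tool goes at most 50 mm and 8.59 degrees, less where a joint would pass 70% of its speed; a pose out of reach is approached as far as the arm can. A call is refused whole if a number of a shift passes 5 or a number of a turn 8.59, either way. A call with a gripper value outside its range is refused whole. OPENING is the opening, from -1 (shut) to 1 (fully open), set as the call begins (- or left out, the last holds). The fingers move at their own pace and stop on an object; the grip force is fixed at half the most. Time passes only in rows, so rows that do not move let the fingers close. It gives the time, the measured TCP pose, the force, the opening and the grip force at its end, in the units of the state.
- robot.observe(): the state, without advancing time (a new reading comes with each control period).
- robot.read_camera(name): name is "scene" or "top" or "wrist"; returns the picture (480x640x3 uint8, blue, green, red); there is no depth.
- robot.camera_params(name): a dict with "fx", "fy", "cx", "cy" (pixels), "rvec" (rotation vector, rad) and "tvec" (3), from world to camera coordinates, as OpenCV has them. Camera axes: x right, y down, z forward; pixel columns grow to the right and rows downward; lengths in mm; the calibration is good to about 2 mm. A picture is of the moment at which its call begins: read the wrist's pose just before it. camera_params takes no time and is no camera call; for the wrist camera it gives the pose at the moment of the call.
- robot.close_job(): hands the job in; it is judged then, once.
The state is a dict: "t": time; "qpos": joint angles; "qd": joint speeds; "tau": joint torques, N m; "tcp_pos": TCP position; "tcp_rot": TCP orientation; "wrist_force": force on the tool from outside, world axes, zero at the start; "wrist_torque": the same for the moment, N m; "finger_gap": finger opening in mm; "grasp_force": force on a finger pad.
Only numpy, scipy, OpenCV 4.12 (cv2) and the standard library are available. Lean on these libraries where they do the work, as an engineer would, in place of code of your own. Each camera call takes 0.05 s, during which the arm holds its last target. There are 200 camera calls.

## Working session

There is one attempt and no reset: what is moved stays moved. The work goes in short steps, Python scripts to look and compute and a shell command to move; the robot and the scene stay as the last step left them, time stands still between calls to the robot, and variables do not carry over. Pictures are saved under pics/ and viewed, at most 10 in all, crops included, and the job is handed in when it is done.

```bash
mkdir -p pics; ls; python3 - <<'E'
from bench import robot
import cv2,numpy as np
np.set_printoptions(precision=2,suppress=True)
s=robot.observe();print(s['t'],s['tcp_pos'],s['tcp_rot'],s['finger_gap'],robot.hold_point_z)
for n in("scene","top"):
    cv2.imwrite(f"pics/{n}0.png",robot.read_camera(n))
for n in("scene","top","wrist"): print(n,robot.camera_params(n))
E
```

```text
pics
0.0 [266.02 537.4  199.62] [[-0.9   0.44 -0.  ]
 [ 0.44  0.9  -0.  ]
 [ 0.   -0.   -1.  ]] 85.66043659093084 18.700000000000003
scene {'fx': 546.9739813185993, 'fy': 546.9739813185993, 'cx': 323.87944268640047, 'cy': 230.39282903999108, 'rvec': array([ 2.01, -0.95,  0.49]), 'tvec': array([-366.82,  310.95, 1013.14])}
top {'fx': 438.20609047463455, 'fy': 438.20609047463455, 'cx': 315.7585143402973, 'cy': 235.8067275752406, 'rvec': array([ 2.17, -2.13,  0.16]), 'tvec': array([ -23.68,  525.69, 1270.45])}
wrist {'fx': 389.4880988796199, 'fy': 389.4880988796199, 'cx': 317.140191745855, 'cy': 243.37745502754748, 'rvec': array([-2.47, -1.54, -0.2 ]), 'tvec': array([-598.57,  -34.05,  379.16])}
```

View pics/scene0.png

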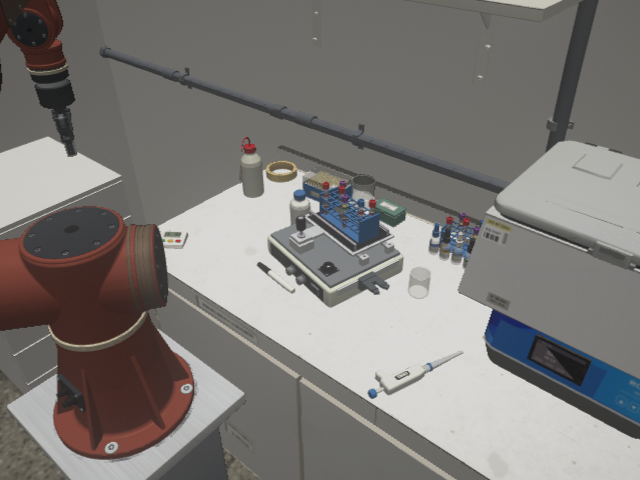

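View pics/top0.png

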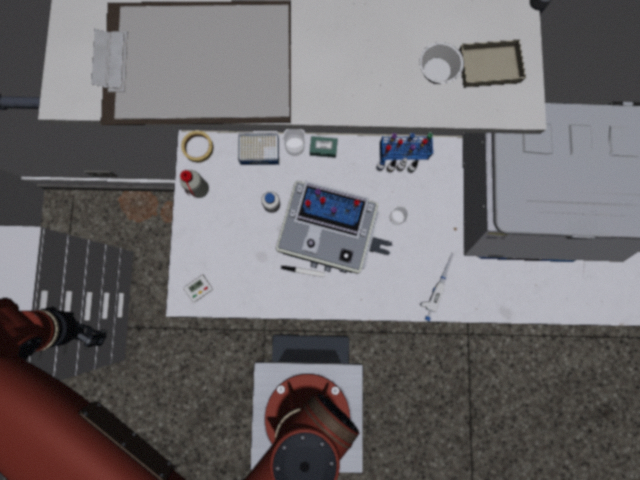

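The scene view shows the pin knob near (301,222), the guard near (328,268) and the fork near (375,284). In the top view they are at about (311,243), (346,255) and (382,245). I'll enlarge both.

```bash
cat > h.py <<'E'
import cv2,numpy as np
from bench import robot
np.set_printoptions(precision=2,suppress=True)
def PM(p):
    R=cv2.Rodrigues(np.array(p['rvec'],float))[0];K=np.array([[p['fx'],0,p['cx']],[0,p['fy'],p['cy']],[0,0,1]])
    return K@np.c_[R,np.array(p['tvec'],float).reshape(3)]
def tri(P1,u1,P2,u2):
    X=cv2.triangulatePoints(P1,P2,np.array(u1,float).reshape(2,1),np.array(u2,float).reshape(2,1)).ravel()
    return X[:3]/X[3]
def proj(P,X):
    q=P@np.r_[X,1];return q[:2]/q[2]
def atz(P,u,z):
    # ray at height z
    A=P[:,:2];b=P[:,2]*z+P[:,3];u=np.array([u[0],u[1],1.])
    s=np.linalg.solve(np.c_[A,-u],-b);return np.r_[s[:2],z]
E
python3 - <<'E'
from h import *
a=cv2.imread('pics/scene0.png')[195:315,260:420];b=cv2.imread('pics/top0.png')[175:280,270:410]
r=lambda i:cv2.resize(i,None,fx=5,fy=5,interpolation=cv2.INTER_CUBIC)
cv2.imwrite('pics/sc.png',r(a));cv2.imwrite('pics/tc.png',r(b))
S=PM(robot.camera_params('scene'));T=PM(robot.camera_params('top'))
for n,u,v in(("knob",(301,222),(311,243)),("guard",(328,268),(346,255))):print(n,tri(S,u,T,v))
E
```

```text
knob [492.57  -1.1  137.09]
guard [ 467.52 -101.7    69.8 ]
```

View pics/sc.png

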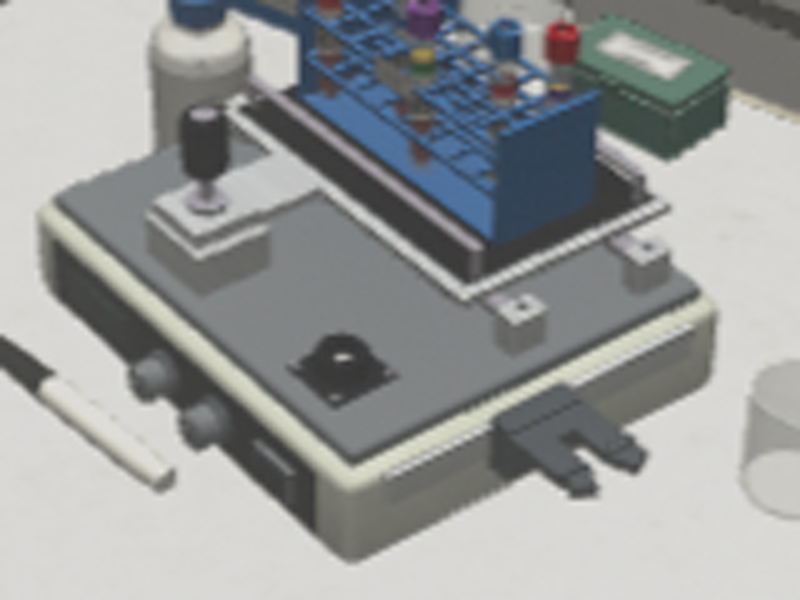

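View pics/tc.png

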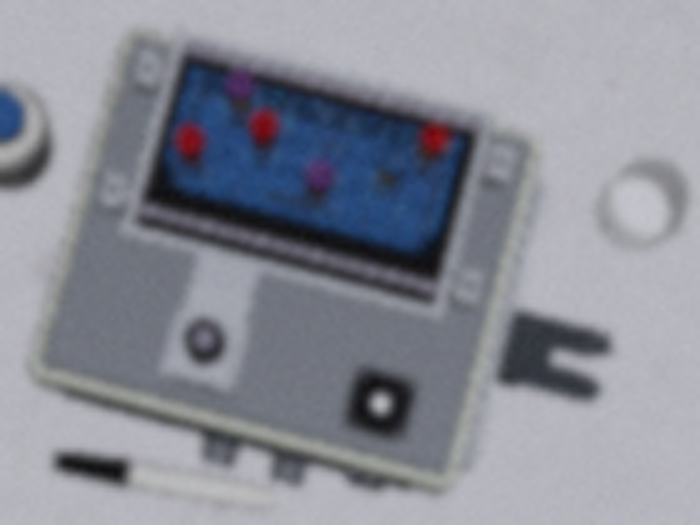

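Enlarged scene view: knob top (301,217.6), button (328.6,266.4). Enlarged top view: knob (310.8,242.6), button (346,255.6), notch's closed end (380,246.6). The shaker is turned by about −15°.

```bash
python3 - <<'E'
from h import *
S=PM(robot.camera_params('scene'));T=PM(robot.camera_params('top'))
o=lambda u,v:(260+u/5-.4,195+v/5-.4)
t=lambda u,v:(270+u/5-.4,175+v/5-.4)
k=tri(S,o(205,113),T,t(204,338));g=tri(S,o(343,357),T,t(380,403))
print('knobtop',k,'button',g)
print('knob at z=150',atz(S,o(205,113),150),atz(T,t(204,338),140));print('btn',atz(S,o(343,357),74.5),atz(T,t(380,403),74.5))
n=atz(T,t(550,358),66);print('notch end',n,atz(S,o(572,437),66))
tips=[atz(T,t(605,342),66),atz(T,t(595,390),66)];print('tips',tips)
e=atz(T,t(38,372),60)-atz(T,t(445,485),60);print('yaw',np.degrees(np.arctan2(-e[0],e[1])))
print('T cam',-T[:,:3].__array__().shape[0])
print('beaker',atz(T,t(640,203),30),atz(S,(420,283),30))
P=robot.camera_params('wrist');R=cv2.Rodrigues(P['rvec'])[0];s=robot.observe()
C=-R.T@P['tvec'];print('wrist cam in tool',s['tcp_rot'].T@(C-s['tcp_pos']));print(s['tcp_rot'].T@R.T)
E
```

```text
knobtop [493.26   0.38 149.2 ] button [ 467.4  -101.2    75.12]
knob at z=150 [493.21  -1.08 150.  ] [493.27   1.62 140.  ]
btn [ 468.99 -101.46   74.5 ] [466.1  -99.89  74.5 ]
notch end [ 495.34 -199.19   66.  ] [ 496.88 -206.31   66.  ]
tips [array([ 505.41, -231.26,   66.  ]), array([ 477.16, -225.34,   66.  ])]
yaw -14.355779710044455
T cam -3
beaker [ 595.4  -258.97   30.  ] [ 595.67 -265.3    30.  ]
wrist cam in tool [  66.43   -0.7  -174.17]
[[ 0.   -0.97 -0.26]
 [ 1.    0.   -0.  ]
 [ 0.   -0.26  0.97]]
```

Pin at about (493,0), knob top z 149. Button at (467.5,−101), z 75. Both heights match the text, and the yaw of −14.3° is consistent. I'll move above the pin with the fingers closing along the shaker's y.

```bash
python3 -m creep '[[[0,0,-0.2],[0,0,-5.9]],[[0,0,-0.2],[0,0,-5.9]],[[-1.8,-2.9,-0.25],[0,0,0]],[[-1.8,-2.9,-0.25],[0,0,0]],[[-1.8,-2.9,-0.25],[0,0,0]],[[-1.8,-2.9,-0.25],[0,0,0]],[[-1.8,-2.9,-0.25],[0,0,0]],[[-1.8,-2.9,-0.25],[0,0,0]],[[-1.8,-2.9,-0.25],[0,0,0]],[[-1.8,-2.9,-0.25],[0,0,0]],[[-1.8,-2.9,-0.25],[0,0,0]],[[-1.8,-2.9,-0.25],[0,0,0]],[[-1.8,-2.9,-0.25],[0,0,0]],[[-1.8,-2.9,-0.25],[0,0,0]],[[-1.8,-2.9,-0.25],[0,0,0]],[[-1.8,-2.9,-0.25],[0,0,0]],[[-1.8,-2.9,-0.25],[0,0,0]],[[-1.8,-2.9,-0.25],[0,0,0]],[[0,0,0],[0,0,0]],[[0,0,0],[0,0,0]]]'
python3 - <<'E'
from h import *
s=robot.observe();p=robot.camera_params('wrist');im=robot.read_camera('wrist')
cv2.imwrite('pics/w1.png',im);np.save('w1.npy',PM(p));print(s['t'],s['tcp_pos'],s['tcp_rot'],s['wrist_force'])
print(proj(PM(p),[493.3,.4,150]),proj(PM(p),[467.5,-101,74.5]),proj(PM(p),[495,-203,66]))
E
```

```text
t: 2.1
tcp_pos: [428.3, 15.9, 244.1]
tcp_rot: [[-0.967, 0.253, -0.001], [0.253, 0.967, 0.001], [0.001, 0.0, -1.0]]
wrist_force: [0.7, -0.0, -0.3]
finger_gap: 85.3
grasp_force: 0.0
2.1 [428.33  15.87 244.08] [[-0.97  0.25 -0.  ]
 [ 0.25  0.97  0.  ]
 [ 0.    0.   -1.  ]] [ 0.67 -0.03 -0.32]
[319.87 321.41] [208.23 285.63] [122.37 331.68]
```

View pics/w1.png

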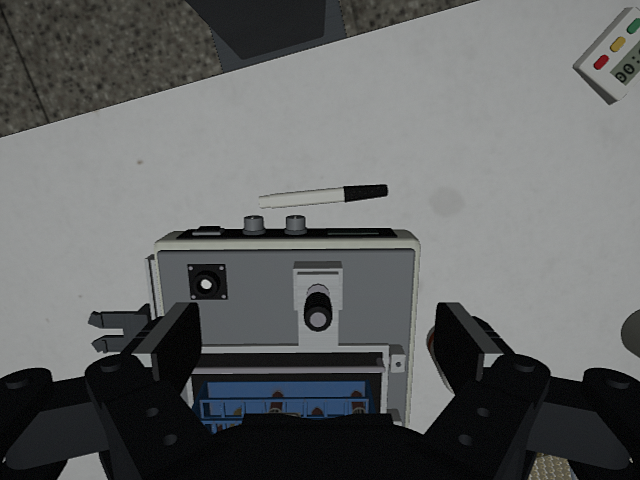

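The wrist view shows the knob top at (319,318), the button at (206,284) and the notch at about (124,331). The deck's front edge runs from (160,249) to (412,248).

```bash
python3 - <<'E'
from h import *
P=np.load('w1.npy');k=atz(P,(319,318),150);b=atz(P,(206,284),74.5);print(k,b,'notch',atz(P,(124,331),66))
S=PM(robot.camera_params('scene'));T=PM(robot.camera_params('top'));o=lambda u,v:(260+u/5-.4,195+v/5-.4)
print('tri w-scene',tri(P,(319,318),S,o(205,113)),tri(P,(206,284),S,o(343,357)))
e=atz(P,(412,248),68)-atz(P,(160,249),68);print('yaw',np.degrees(np.arctan2(-e[0],e[1])))
s=robot.observe();d=k-s['tcp_pos'];print('knob from tcp in tool',s['tcp_rot'].T@d)
im=cv2.imread('pics/w1.png')[220:370,60:260];cv2.imwrite('pics/w1c.png',cv2.resize(im,None,fx=4,fy=4,interpolation=cv2.INTER_CUBIC))
E
```

```text
[490.41   0.47 150.  ] [ 465.42 -102.51   74.5 ] notch [ 494.71 -201.14   66.  ]
tri w-scene [492.53  -0.54 149.49] [ 466.35 -102.72   76.22]
yaw -14.36390670498277
knob from tcp in tool [-64.28   0.07  94.14]
```

View pics/w1c.png

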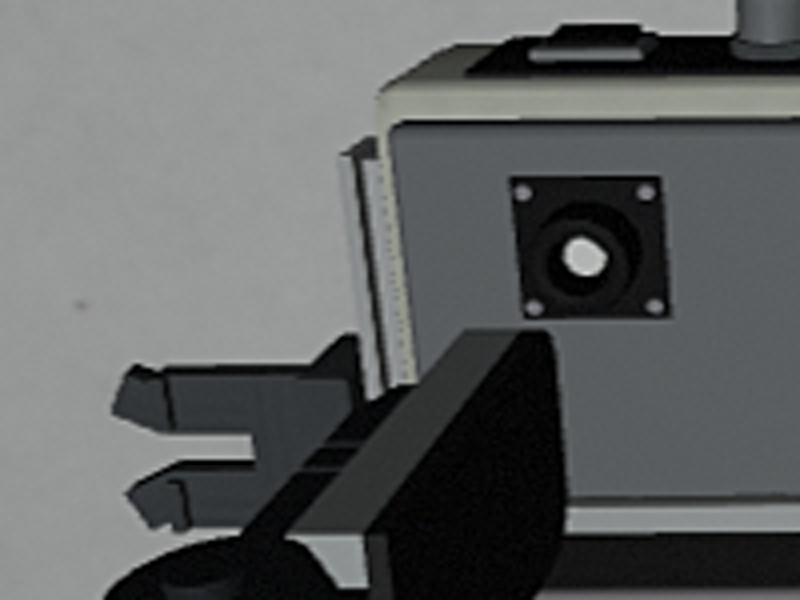

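Enlarged crop: button at (206,284) and the notch's closed end at (123.2,331.7). Going down on the knob to TCP z 126, so the fingertips later clear the plate and lips.

```bash
python3 -m creep '[[[-2.0,0,0.5],[0,0,0.1]],[[-2.2,0,1.0],[0,0,0.1]],[[-2.3,0,1.5],[0,0,0.1]],[[0,0,2.5],[0,0,0]],[[0,0,2.5],[0,0,0]],[[0,0,2.0],[0,0,0]],[[0,0,1.0],[0,0,0]],[[0,0,0.8],[0,0,0]],[[0,0,0],[0,0,0]],[[0,0,0],[0,0,0]]]' 
python3 -m creep '[[[0,0,0],[0,0,0]],[[0,0,0],[0,0,0]],[[0,0,0],[0,0,0]],[[0,0,0],[0,0,0]],[[0,0,0],[0,0,0]],[[0,0,0],[0,0,0]],[[0,0,0],[0,0,0]],[[0,0,0],[0,0,0]],[[0,0,0],[0,0,0]],[[0,0,0],[0,0,0]]]' -1
```

```text
t: 3.15
tcp_pos: [491.8, -0.1, 127.3]
tcp_rot: [[-0.967, 0.256, 0.001], [0.256, 0.967, -0.0], [-0.001, 0.0, -1.0]]
wrist_force: [-0.5, -1.6, -0.1]
finger_gap: 85.2
grasp_force: 0.0
t: 4.15
tcp_pos: [491.4, -0.2, 126.4]
tcp_rot: [[-0.967, 0.256, 0.0], [0.256, 0.967, 0.0], [-0.0, 0.0, -1.0]]
wrist_force: [-0.1, 0.2, 0.3]
finger_gap: -0.0
grasp_force: 0.0
```

The gap closed to 0, so nothing is held. I'll look.

```bash
python3 - <<'E'
from h import *
s=robot.observe();p=robot.camera_params('wrist');im=robot.read_camera('wrist');np.save('w2.npy',PM(p))
sc=robot.read_camera('scene');np.save('sc2.npy',sc)
a=im[150:480,120:520];b=sc[150:290,240:370]
cv2.imwrite('pics/w2.png',np.hstack([cv2.resize(a,(400,330)),cv2.resize(b,(306,330),interpolation=cv2.INTER_CUBIC)]))
print(s['tcp_pos'],proj(PM(p),s['tcp_pos']),proj(PM(p),[492,0,150]))
E
```

```text
[491.41  -0.18 126.42] [318.46 282.94] [319.4  304.36]
```

View pics/w2.png

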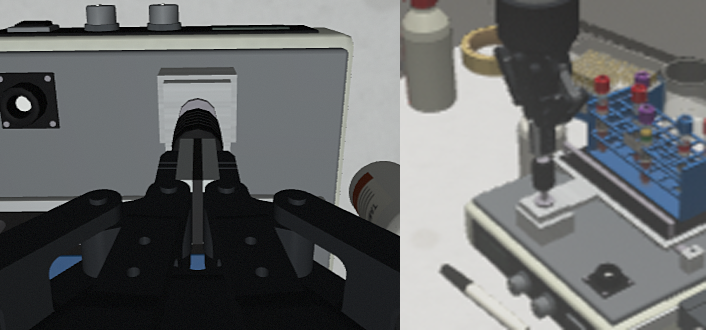

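In w2 the wrist half seems to show the fingertips over the knob at composite (198,137), and the scene half the fingers just above or behind it at (543,160). I'll enlarge both with the projected expected points marked.

```bash
python3 - <<'E'
from h import *
P=np.load('w2.npy');S=PM(robot.camera_params('scene'));sc=np.load('sc2.npy')
im=robot.read_camera('wrist')
s=robot.observe();t=s['tcp_pos']
a=cv2.resize(im[210:370,250:385],None,fx=3.7,fy=3.7,interpolation=cv2.INTER_CUBIC);b=cv2.resize(sc[180:255,275:325],None,fx=592/75,fy=592/75,interpolation=cv2.INTER_CUBIC)[:592,:300]
for z,c in((104,(0,255,0)),(120,(255,0,0)),(150,(0,0,255))):
  for Q,I,f,o in((P,a,3.7,(250,210)),(S,b,592/75,(275,180))):
    q=(proj(Q,[492,0,z])-o)*f;cv2.drawMarker(I,tuple(int(v) for v in q),c,0,12,1)
for Q,I,f,o in((P,a,3.7,(250,210)),(S,b,592/75,(275,180))):
    q=(proj(Q,t)-o)*f;cv2.circle(I,tuple(int(v) for v in q),6,(0,255,255),1)
cv2.imwrite('pics/w3.png',np.hstack([a,b]));print(a.shape,b.shape,s['tcp_pos'],proj(S,t))
E
```

```text
(592, 500, 3) (592, 300, 3) [491.4   -0.15 126.41] [300.06 226.01]
```

View pics/w3.png

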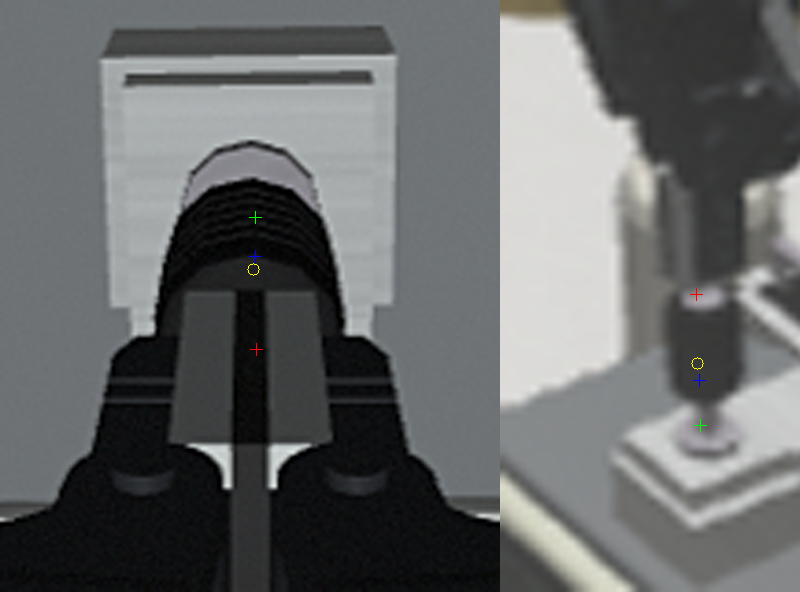

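The fingers are shut just above the knob, which hasn't moved. I'll measure the actual fingertip position from the two views and check it against the model.

```bash
python3 - <<'E'
from h import *
P=np.load('w2.npy');S=PM(robot.camera_params('scene'));s=robot.observe()
o=lambda u,v:(250+u/3.7-.4,210+v/3.7-.4);q=lambda u,v:(275+(u-500)/7.893-.4,180+v/7.893-.4)
print('tip tri',tri(P,o(252,291),S,q(703,287)))
c=np.array([492,0,0.]);f=s['tcp_rot'][:,0]
for n,X in(('knob bottom front (252,180)',c+11*f+[0,0,120]),('knob top front (252,262)',c+11*f+[0,0,150]),('flange front (252,143)',c+10*f+[0,0,104])):
    print(n,(proj(P,X)-[250,210])*3.7, (proj(S,X)-[275,180])*7.893+[500,0])
for z in(100,): print([((proj(P,c+18*sg*s['tcp_rot'][:,1]+[0,0,z])-[250,210])*3.7) for sg in(-1,1)])
print('knob top, from flange front & knob edges:',tri(P,o(252,262),S,q(700,302)))
print('qpos',s['qpos'],robot.camera_params('wrist')['tvec'],s['wrist_force'])
E
```

```text
tip tri [488.28  -1.42 154.47]
knob bottom front (252,180) [255.79 177.27] [667.79 392.9 ]
knob top front (252,262) [257.01 257.51] [664.35 306.58]
flange front (252,143) [255.27 150.55] [672.45 436.82]
[array([132.14, 208.39]), array([377.9 , 208.61])]
knob top, from flange front & knob edges: [486.84  -1.19 149.99]
qpos [-15.31 -13.35 -20.66  82.68   0.    -0.47] [-124.65 -472.87  183.61] [-0.89 -0.19  0.25]
```

The camera pose and the knob agree, but the real fingertip end shows at z≈154 with the TCP reading 126, about 28 mm behind it. I'll open, go down 20 mm (safe under either reading) and close again.

```bash
python3 -m creep '[[[0,0,0],[0,0,0]],[[0,0,0],[0,0,0]],[[0,0,0],[0,0,0]],[[0,0,0],[0,0,0]],[[0,0,0],[0,0,0]],[[0,0,0],[0,0,0]],[[0,0,0],[0,0,0]],[[0,0,0.5],[0,0,0]],[[0,0,0.5],[0,0,0]],[[0,0,0.5],[0,0,0]],[[0,0,0.5],[0,0,0]],[[0,0,0],[0,0,0]]]' 1
python3 -m creep '[[[0,0,0],[0,0,0]],[[0,0,0],[0,0,0]],[[0,0,0],[0,0,0]],[[0,0,0],[0,0,0]],[[0,0,0],[0,0,0]],[[0,0,0],[0,0,0]],[[0,0,0],[0,0,0]],[[0,0,0],[0,0,0]],[[0,0,0],[0,0,0]]]' -1
```

```text
t: 5.5
tcp_pos: [490.8, -0.0, 105.3]
tcp_rot: [[-0.967, 0.256, -0.001], [0.256, 0.967, 0.0], [0.001, 0.0, -1.0]]
wrist_force: [-0.7, 0.0, 0.4]
finger_gap: 85.0
grasp_force: 0.0
t: 6.4
tcp_pos: [491.7, -0.3, 106.8]
tcp_rot: [[-0.967, 0.256, 0.001], [0.256, 0.967, -0.0], [-0.001, 0.0, -1.0]]
wrist_force: [-0.6, 0.3, 4.6]
finger_gap: 19.5
grasp_force: 58.6
```

Gripped: gap 19.5 mm, 59 N. Lifting straight up.

```bash
python3 -m creep '[[[0,0,-0.2],[0,0,0]],[[0,0,-0.3],[0,0,0]],[[0,0,-0.5],[0,0,0]],[[0,0,0],[0,0,0]]]'; python3 -m creep '[[[0,0,-0.6],[0,0,0]],[[0,0,-0.6],[0,0,0]],[[0,0,-0.6],[0,0,0]],[[0,0,-0.6],[0,0,0]],[[0,0,-0.6],[0,0,0]],[[0,0,0],[0,0,0]],[[0,0,0],[0,0,0]]]'
python3 - <<'E'
from h import *
s=robot.observe();P=PM(robot.camera_params('wrist'));im=robot.read_camera('wrist');sc=robot.read_camera('scene');S=PM(robot.camera_params('scene'))
cv2.imwrite('pics/raw_w4.png',im);cv2.imwrite('pics/raw_s4.png',sc);np.save('w4.npy',P);np.save('tcp4.npy',s['tcp_pos'])
a=cv2.resize(im[210:370,250:385],None,fx=3.7,fy=3.7,interpolation=cv2.INTER_CUBIC);b=cv2.resize(sc[180:255,275:325],None,fx=592/75,fy=592/75,interpolation=cv2.INTER_CUBIC)[:592,:300]
t=s['tcp_pos']
for dz in(-36,14,44): # nose, knob bottom, knob top rel tcp
  for Q,I,f,o in((P,a,3.7,(250,210)),(S,b,592/75,(275,180))):
    q=(proj(Q,t+[0,0,dz])-o)*f;cv2.drawMarker(I,tuple(int(v) for v in q),(0,255,0),0,10,1)
cv2.imwrite('pics/w4.png',np.hstack([a,b]));print(s['t'],t,s['tcp_rot'],s['finger_gap'],s['wrist_force'])
E
```

```text
t: 6.8
tcp_pos: [491.7, -0.2, 117.1]
tcp_rot: [[-0.967, 0.256, 0.001], [0.256, 0.967, -0.0], [-0.001, 0.0, -1.0]]
wrist_force: [0.8, -1.4, -1.1]
finger_gap: 19.2
grasp_force: 58.6
t: 7.5
tcp_pos: [491.5, -0.2, 146.5]
tcp_rot: [[-0.967, 0.256, 0.0], [0.256, 0.967, 0.0], [-0.0, 0.0, -1.0]]
wrist_force: [-0.2, -0.5, -0.3]
finger_gap: 19.5
grasp_force: 58.7
7.5 [491.5   -0.21 146.48] [[-0.97  0.26  0.  ]
 [ 0.26  0.97  0.  ]
 [-0.    0.   -1.  ]] 19.52981339571693 [-0.21 -0.52 -0.28]
```

View pics/w4.png

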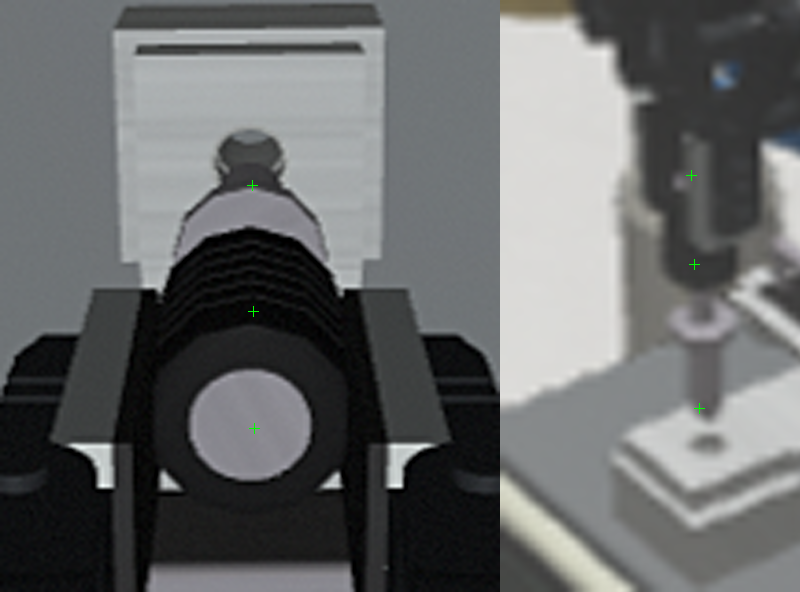

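The pin is out, straight and centred on the tool axis: knob top at (251,425) in the crop against the marker at (254,428). The empty bore mouth is centred near (250,163). Next I measure button and guard relative to the bore in this same picture.

```bash
python3 - <<'E'
from h import *
P=np.load('w4.npy');t=np.load('tcp4.npy');R=robot.observe()['tcp_rot'];im=cv2.imread('pics/raw_w4.png')
bo=atz(P,(250+250/3.7-.4,210+163/3.7-.4),100);print('bore',bo)
kt=atz(P,(250+251/3.7-.4,210+425/3.7-.4),t[2]+43.4);print('knobtop',kt)
def blob(im,c,r,th):
    c=np.round(c).astype(int);w=im[c[1]-r:c[1]+r,c[0]-r:c[0]+r].min(2);n,l,st,ce=cv2.connectedComponentsWithStats((w>th).astype(np.uint8))
    return [(st[i][:5],ce[i]+c-r) for i in range(1,n) if 15<st[i][4]<800]
pr=proj(P,[466.5,-101.5,74.5]);print(pr)
for st,ce in blob(im,pr,14,120): print(st,ce,atz(P,ce,74.5))
Q=np.load('w1.npy');i1=cv2.imread('pics/w1.png')
for st,ce in blob(i1,(206,284),10,120): print('w1',st,ce,atz(Q,ce,74.5))
E
```

```text
bore [490.72  -0.66 100.  ]
knobtop [491.1   -0.62 189.88]
[159.1  245.91]
[  4   6  15  14 155] [156.19 244.55] [ 465.14 -103.02   74.5 ]
w1 [ 5  6 11  9 72] [205.6  283.94] [ 465.27 -102.85   74.5 ]
```

```bash
python3 -m creep '[[[-0.02,-1.5,0],[0,0,0]],[[-0.02,-2.5,0],[0,0,0]],[[-0.03,-2.5,0],[0,0,0]],[[-0.03,-2.5,0],[0,0,0]],[[-0.03,-1.5,0],[0,0,0]],[[0,0,0],[0,0,0]],[[0,0,0],[0,0,0]],[[0,0,0],[0,0,0]]]'
python3 - <<'E'
from h import *
s=robot.observe();P=PM(robot.camera_params('wrist'));im=robot.read_camera('wrist');cv2.imwrite('pics/raw_w5.png',im);np.save('w5.npy',P);t=s['tcp_pos'];print(t)
c=np.array([465.2,-102.9,74.5]);print('btn pred',proj(P,c),'nose pred',proj(P,t+[-.4,-.4,-36.8]))
g=cv2.cvtColor(im,cv2.COLOR_BGR2GRAY)
x,y=np.round(proj(P,c)).astype(int);print(g[y-28:y+16:2,x-26:x+27:2])
E
```

```text
t: 8.4
tcp_pos: [465.8, -101.3, 146.3]
tcp_rot: [[-0.967, 0.256, -0.0], [0.256, 0.967, 0.0], [0.0, 0.0, -1.0]]
wrist_force: [-0.2, -0.4, -0.9]
finger_gap: 19.1
grasp_force: 58.8
[ 465.83 -101.33  146.27]
btn pred [315.55 243.28] nose pred [317.39 259.21]
[[  0   6   6   5   6   8   6   9  11   7   8  12  12  14  15  16  16  15
   15  16  16  17  17  16  12  20   7]
 [ 27  42  52  28  34  33  33  33  35  32  33  34  31  30  33  32  33  34
   32  33  32  32  31  40  92  42  19]
 [ 37 144 139 121  30  32  34  33  33  34  31  31  33  32  32  33  35  34
   34  34  33  33  24 131 137 129  15]
 [ 33 141 140 117  30  32  32  31  34  33  31  34  32  34  35  36  31  32
   34  32  33  33  24 105 142 121  16]
 [ 27  34  40  24  33  34  35  32  34  33  35  26  26  24  27  24  35  34
   33  34  33  33  32  28  19  25  20]
 [ 28  33  33  34  34  35  32  33  36  16   5   3   6   7   5   4   5  17
   36  34  32  32  32  32  32  33  19]
 [ 27  31  33  32  32  34  33  15   3   4   5   8  11   8   4   8   5   8
    2  15  35  35  33  33  33  33  21]
 [ 28  33  32  34  34  35  27   4   3  13  32  34  34 
[... 941 characters left out ...]
  19  36  36  31  30]
 [ 13  33  33  27  22  26  28  23  10  17 147 221 211 211 213 220 141  23
    4  24  28  28  19  29  30  30  29]
 [ 13  30  33  32  15  24  30  25   7   0  10 116 227 223 227  92  19   6
   10  26  31  24  20  35  30  33  26]
 [ 33  33  33  32  29  20  25  30  20   3   5   0   0   6   5   0   1   6
   18  30  26  24  26  30  32  33  28]
 [ 30  31  31  32  30  20  26  30  28  14   5   4   7  17  15   9   4  15
   29  30  26  18  34  32  30  28  29]
 [ 29  31  31  32  31  19  24  27  33  27  14  50  63  58  58  61  43  29
   32  28  23  18  33  32  32  30  29]
 [ 31  31  30  30  29  34  19  25  28  33  48  59  58  58  57  57  54  49
   23  24  21  31  32  30  32  28  27]]
```

The button shows whole, centred exactly at (315.6,243.3). The pin needs about 1.1 mm more in −y. Correcting, then going down into the guard.

```bash
python3 -m creep '[[[0,-0.11,0.5],[0,0,0]],[[0,0,0.8],[0,0,0]],[[0,0,0.8],[0,0,0]],[[0,0,0.6],[0,0,0]],[[0,0,0.3],[0,0,0]],[[0,0,0.2],[0,0,0]],[[0,0,0],[0,0,0]],[[0,0,0],[0,0,0]]]'; python3 -m creep '[[[0,0,0.2],[0,0,0]],[[0,0,0.2],[0,0,0]],[[0,0,0],[0,0,0]],[[0,0,0],[0,0,0]]]'
```

```text
t: 9.25
tcp_pos: [465.6, -103.2, 114.6]
tcp_rot: [[-0.967, 0.256, 0.0], [0.256, 0.967, -0.0], [-0.0, 0.0, -1.0]]
wrist_force: [0.2, -0.3, -0.9]
finger_gap: 19.4
grasp_force: 58.8
t: 9.65
tcp_pos: [465.5, -103.1, 110.4]
tcp_rot: [[-0.967, 0.256, 0.0], [0.256, 0.967, 0.0], [-0.0, 0.0, -1.0]]
wrist_force: [0.1, 0.1, -0.2]
finger_gap: 19.1
grasp_force: 58.8
```

```bash
python3 -m creep '[[[0,0,0.1],[0,0,0]],[[0,0,0.1],[0,0,0]],[[0,0,0.1],[0,0,0]],[[0,0,0],[0,0,0]],[[0,0,0],[0,0,0]]]'
```

```text
t: 10.15
tcp_pos: [465.5, -103.0, 107.3]
tcp_rot: [[-0.967, 0.256, 0.0], [0.256, 0.967, 0.0], [0.0, 0.0, -1.0]]
wrist_force: [-0.4, -0.3, 0.1]
finger_gap: 19.2
grasp_force: 58.8
```

```bash
for i in 1 2; do python3 -m creep '[[[0,0,0.1],[0,0,0]],[[0,0,0],[0,0,0]],[[0,0,0],[0,0,0]]]' | egrep 'pos|wrist_f'; done; python3 -c "
from bench import robot
print([robot.observe()['wrist_force'].round(2) for i in range(3)])"
```

```text
tcp_pos: [465.5, -103.1, 106.4]
wrist_force: [-0.1, 0.6, 1.2]
tcp_pos: [465.5, -103.0, 105.4]
wrist_force: [1.3, 0.0, 1.5]
[array([1.26, 0.  , 1.53]), array([1.26, 0.  , 1.53]), array([1.26, 0.  , 1.53])]
```

```bash
for i in 1 2 3; do python3 -m creep '[[[0,0,0.05],[0,0,0]],[[0,0,0],[0,0,0]],[[0,0,0],[0,0,0]]]' | egrep 'pos|wrist_f'; done
```

```text
tcp_pos: [465.7, -103.2, 105.2]
wrist_force: [1.0, 1.5, 4.8]
tcp_pos: [466.0, -103.2, 105.1]
wrist_force: [0.5, 0.8, 8.3]
tcp_pos: [466.2, -103.4, 105.0]
wrist_force: [-0.9, 1.6, 9.8]
```

At the stop: the force climbs to about 10 N and z stalls at the expected depth, nose ≈68.2. Retracting and going out past the notch's mouth for a look.

```bash
python3 -m creep '[[[0,0,-0.5],[0,0,0]],[[0,0,-0.8],[0,0,0]],[[0,0,-1.0],[0,0,0]],[[0,0,-1.2],[0,0,0]],[[0,0,-1.0],[0,0,0]],[[-0.7,-1.9,0],[0,0,0]],[[-0.7,-1.9,0],[0,0,0]],[[-0.8,-2.1,0],[0,0,0]],[[-0.8,-2.1,0],[0,0,0]],[[-0.8,-2.1,0],[0,0,0]],[[-0.8,-2.1,0],[0,0,0]],[[-0.7,-2.1,0],[0,0,0]],[[0,0,0],[0,0,0]],[[0,0,0],[0,0,0]],[[0,0,0],[0,0,0]]]'
python3 - <<'E'
from h import *
s=robot.observe();P=PM(robot.camera_params('wrist'));im=robot.read_camera('wrist');np.save('w6.npy',P);cv2.imwrite('pics/raw_w6.png',im);t=s['tcp_pos'];print(t,s['t'])
n=proj(P,[493.7,-206.3,66]);print(n,proj(P,t+[-.4,-.4,43.2]))
# button check from earlier pose not visible; crop 280..480 x 180..330
a=cv2.resize(im[190:340,280:480],None,fx=4,fy=4,interpolation=cv2.INTER_CUBIC)
q=(n-[280,190])*4;cv2.drawMarker(a,tuple(int(v) for v in q),(0,255,0),0,12,1)
cv2.imwrite('pics/w6.png',a)
E
```

```text
t: 13.15
tcp_pos: [480.1, -254.3, 149.2]
tcp_rot: [[-0.967, 0.256, 0.0], [0.256, 0.967, 0.0], [-0.0, 0.0, -1.0]]
wrist_force: [0.9, 0.2, -0.7]
finger_gap: 18.8
grasp_force: 58.8
[ 480.13 -254.31  149.2 ] 13.15
[391.11 240.44] [317.46 324.25]
```

View pics/w6.png

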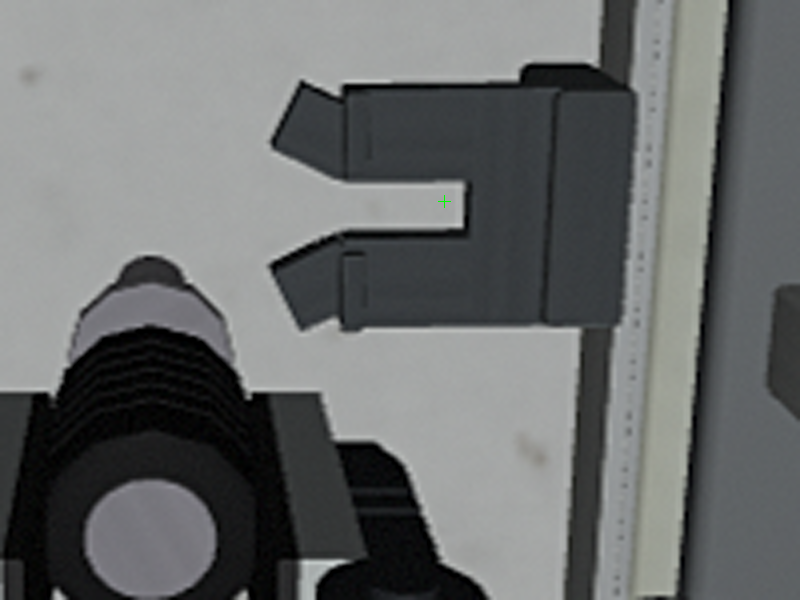

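The last picture shows the notch between rows 182 and 236, with its closed end at column 469. The seat is therefore at about (440,209) in the crop. The knob top is at (150,538), as predicted.

```bash
python3 - <<'E'
from h import *
P=np.load('w6.npy');s=robot.observe();R=s['tcp_rot'];t=s['tcp_pos']
f=lambda u,v:atz(P,(280+u/4-.4,190+v/4-.4),66)
e=f(469,209);yd=np.array([np.sin(np.radians(14.4)),np.cos(np.radians(14.4)),0]);seat=e-5*yd
print('end',e,'seat',seat,'width',np.linalg.norm(f(440,182)-f(440,236)))
print('axis',np.degrees(np.arctan2(*(f(460,182)-f(345,180))[:2])),'lip col',R.T@(f(345,209)-seat))
pin=t+[-.4,-.4,0];print('tool delta to seat',R.T@(seat-pin),s['t'])
# same corners seen in w1 frame (notch end 123.2,331.7)
print(atz(np.load('w1.npy'),(123.2,331.7),66))
E
```

```text
end [ 495.68 -202.72   66.  ] seat [ 494.43 -207.56   66.  ] width 9.561359083159248
axis 15.796634289073896 lip col [  0.02 -16.19  -0.  ]
tool delta to seat [-2.16 49.19 83.17] 13.2
[ 495.23 -202.21   66.  ]
```

```bash
python3 -m creep '[[[-0.22,0,0.6],[0,0,0]],[[0,0,1.2],[0,0,0]],[[0,0,1.5],[0,0,0]],[[0,0,1.5],[0,0,0]],[[0,0,1.5],[0,0,0]],[[0,0,1.2],[0,0,0]],[[0,0,0.8],[0,0,0]],[[0,0,0.5],[0,0,0]],[[0,0,0.2],[0,0,0]],[[0,0,0],[0,0,0]],[[0,0,0],[0,0,0]],[[0,0,0],[0,0,0]]]'
```

```text
t: 14.4
tcp_pos: [482.5, -255.7, 59.5]
tcp_rot: [[-0.967, 0.256, 0.001], [0.256, 0.967, -0.001], [-0.001, -0.0, -1.0]]
wrist_force: [0.8, -0.4, -1.3]
finger_gap: 18.7
grasp_force: 58.8
```

```bash
python3 -m creep '[[[0.05,0.5,0],[0,0,0]],[[0,0.5,0],[0,0,0]],[[0,0.5,0],[0,0,0]],[[0,0.5,0],[0,0,0]],[[0,0,0],[0,0,0]],[[0,0,0],[0,0,0]]]';python3 -m creep '[[[0,0.4,0],[0,0,0]],[[0,0.4,0],[0,0,0]],[[0,0.4,0],[0,0,0]],[[0,0.4,0],[0,0,0]],[[0,0,0],[0,0,0]],[[0,0,0],[0,0,0]]]'
```

```text
t: 15.0
tcp_pos: [486.9, -235.8, 58.9]
tcp_rot: [[-0.967, 0.256, 0.0], [0.256, 0.967, -0.0], [-0.0, -0.0, -1.0]]
wrist_force: [-0.7, 0.1, -0.3]
finger_gap: 19.1
grasp_force: 58.8
t: 15.6
tcp_pos: [491.0, -220.4, 58.9]
tcp_rot: [[-0.967, 0.256, 0.0], [0.256, 0.967, -0.0], [-0.0, -0.0, -1.0]]
wrist_force: [0.1, 0.4, -1.5]
finger_gap: 19.2
grasp_force: 58.8
```

```bash
python3 -m creep '[[[0,0.4,0],[0,0,0]],[[0,0.4,0],[0,0,0]],[[0,0.4,0],[0,0,0]],[[0,0.2,0],[0,0,0]],[[0,0,0],[0,0,0]],[[0,0,0],[0,0,0]]]';python3 -m creep '[[[0,0,0.2],[0,0,0]],[[0,0,0.2],[0,0,0]],[[0,0,0.1],[0,0,0]],[[0,0,0],[0,0,0]],[[0,0,0],[0,0,0]]]'
```

```text
t: 16.2
tcp_pos: [494.6, -206.9, 58.9]
tcp_rot: [[-0.967, 0.256, 0.0], [0.256, 0.967, -0.0], [-0.0, -0.0, -1.0]]
wrist_force: [0.3, 0.6, -1.1]
finger_gap: 18.8
grasp_force: 58.8
t: 16.7
tcp_pos: [494.5, -207.0, 53.8]
tcp_rot: [[-0.967, 0.256, -0.0], [0.256, 0.967, 0.0], [0.0, 0.0, -1.0]]
wrist_force: [0.1, 0.3, -0.5]
finger_gap: 19.2
grasp_force: 58.8
```

```bash
for i in 1 2 3; do python3 -m creep '[[[0,0,0.05],[0,0,0]],[[0,0,0],[0,0,0]],[[0,0,0],[0,0,0]]]' | egrep 'pos|wrist_f'; done
```

```text
tcp_pos: [494.5, -207.0, 53.4]
wrist_force: [-0.1, 1.2, -0.1]
tcp_pos: [494.6, -207.0, 52.9]
wrist_force: [-0.1, -1.2, -0.7]
tcp_pos: [494.7, -207.1, 52.9]
wrist_force: [-1.8, 1.7, 6.1]
```

Contact at TCP z 52.7, as expected for the knob flat on the plate behind the lips. Releasing with a partial opening, then lifting.

```bash
python3 -m creep '[[[0,0,0],[0,0,0]],[[0,0,0],[0,0,0]],[[0,0,0],[0,0,0]],[[0,0,0],[0,0,0]],[[0,0,0],[0,0,0]],[[0,0,0],[0,0,0]]]' 0.1;  python3 -m creep '[[[0,0,-0.5],[0,0,0]],[[0,0,-1],[0,0,0]],[[0,0,-2],[0,0,0]],[[0,0,-3],[0,0,0]],[[1,-1,-3],[0,0,0]],[[3,-1,-2],[0,0,0]],[[3,0,0],[0,0,0]],[[0,0,0],[0,0,0]],[[0,0,0],[0,0,0]]]'
python3 - <<'E'
from h import *
s=robot.observe();P=PM(robot.camera_params('wrist'));im=robot.read_camera('wrist');sc=robot.read_camera('scene');S=PM(robot.camera_params('scene'))
cv2.imwrite('pics/raw_w7.png',im);g=cv2.cvtColor(im,cv2.COLOR_BGR2GRAY)
seat=np.array([494.43,-207.56,96.]);q=proj(P,seat);print(s['t'],'knobtop pred',q)
def blob(im,c,r,lo,hi):
    x,y=np.round(c).astype(int);w=im[y-r:y+r,x-r:x+r];m=((w>lo)&(w<hi)).astype(np.uint8);n,l,st,ce=cv2.connectedComponentsWithStats(m)
    return [(st[i],(ce[i]+[x-r,y-r]).round(1)) for i in range(1,n) if st[i][4]>25]
for b in blob(g,q,22,110,255): print(b,atz(P,b[1],96))
b=proj(P,[465.2,-102.9,68.5]);print('btn',b)
for c in blob(g,b,14,130,255): print(c,atz(P,c[1],68.5),atz(P,c[1],74.5))
G=cv2.cvtColor(sc,cv2.COLOR_BGR2GRAY);u=proj(S,seat);print('scene knobtop',u);x,y=np.round(u).astype(int);print(G[y-6:y+22,x-12:x+13])
E
```

```text
t: 18.2
tcp_pos: [494.5, -207.0, 52.3]
tcp_rot: [[-0.967, 0.256, -0.0], [0.256, 0.967, 0.0], [0.0, 0.0, -1.0]]
wrist_force: [-0.2, -0.4, -0.3]
finger_gap: 46.7
grasp_force: 0.0
t: 19.1
tcp_pos: [421.9, -208.7, 168.5]
tcp_rot: [[-0.966, 0.257, 0.002], [0.257, 0.966, -0.001], [-0.002, -0.001, -1.0]]
wrist_force: [0.4, 1.1, -0.5]
finger_gap: 46.9
grasp_force: 0.0
19.1 knobtop pred [346.22 338.89]
(array([ 0,  0,  7,  6, 38], dtype=int32), array([326.7, 319.4])) [ 476.41 -217.07   96.  ]
(array([15, 15, 16, 15, 98], dtype=int32), array([346.7, 338.5])) [ 494.22 -207.16   96.  ]
(array([  0,  28,  44,  16, 574], dtype=int32), array([345.6, 353.7])) [ 505.68 -210.75   96.  ]
btn [472.79 252.66]
scene knobtop [374.5  271.98]
[[126 131 138 137 138 139 137 131 121 105  88  87 100 138 200 219 219 218
  217 217 213 204 215 210 174]
 [138 138 137 138 135 130 120 103  88  86 100 138 199 218 218 219 218 216
  212 203 215 212 175 118 102]
 [137 137 134 128 118 102  87  87  99 136 198 215 214 215 214 215 212 203
  215 212 176 132 113 112 111]
 [133 128 117 100  84  86 100 137 198 214 212 169 133 159
[... 1868 characters left out ...]
04 105 104 103 104 102 124 161 209 206
  156 110  87  77  79  91  99]
 [ 73  74  72  73  84  88  82  90 100 104 104 102 100  92  83  91 168 216
  223 208 157 111  98  87  77]
 [ 74  74  84 105 152 162 120  79  87  96  99  93  82  85  98 104 146 208
  223 223 223 208 193 158 111]
 [ 85 107 153 209 222 222 187 124  84  73  74  83  99 104 103 104 142 207
  223 223 223 223 223 223 207]
 [151 209 223 223 222 222 222 206 147  92  76  82  98 104 103 102 103 189
  221 222 222 223 224 223 223]
 [207 223 223 223 222 221 222 222 223 169  92  80  89  95  91  87  88 132
  204 223 223 223 223 223 223]
 [222 223 223 223 223 222 222 223 222 173 111  89  78  77  80  85  88 160
  213 223 223 223 223 223 223]]
```

Both views show the knob top at the predicted seat, 96 mm high and upright. I'll check the button depth from the scene picture before and after.

```bash
python3 - <<'E'
from h import *
a=cv2.imread('pics/scene0.png').min(2);b=robot.read_camera('scene').min(2);S=PM(robot.camera_params('scene'))
print(proj(S,[466,-102.5,74.5]),proj(S,[466,-102.5,68.5]))
print(a[261:274,320:338]);print(b[261:274,320:338])
s=robot.observe();print(s['t'])
E
```

```text
[327.71 266.84] [327.71 268.95]
[[129 130 129 129 127 125 125 113 104 117 124 126 129 129 129 129 129 129]
 [130 130 130 128 105  73  61  62  61  62  68  94 118 128 129 129 129 129]
 [130 130 130 106  74  60  61  57  56  57  58  61  79 113 128 128 129 129]
 [130 130 116  83  61  57  57  57  56  57  55  59  60  79 116 129 129 129]
 [128 125  96  65  62  59  59  78  86  76  61  58  61  66 107 128 129 129]
 [105  76  60  60  62  60  77 153 179 150  94  60  60  58  67 109 127 128]
 [ 72  63  60  58  59  60  62  84  77  62  62  59  58  57  60  69  92 118]
 [ 81  63  61  58  57  57  58  61  61  61  58  55  54  56  59  61  63  97]
 [ 64  63  61  58  58  57  57  57  57  55  57  56  55  57  61  62  73 113]
 [ 73  63  63  60  57  57  56  57  57  57  57  57  54  58  61  61  65  80]
 [104  73  63  61  60  58  58  57  58  56  57  56  59  61  61  63  71  84]
 [131 103  73  65  62  62  60  60  59  59  59  61  62  64  71  84 117 130]
 [131 130 110  79  64  65  72  72  66  61  63  66  70  85 117 130 130 129]]
[[136 136 136 136 134 132 131 119 110 124 131 133 135 136 136 135 136 135]
 [137 136 136 134
[... 189 characters left out ...]
3 122 136 136 136]
 [134 133 102  69  65  61  58  58  59  59  58  60  64  68 114 134 136 136]
 [111  80  64  63  64  63  61  60  59  58  60  63  63  60  71 115 133 134]
 [ 77  66  63  61  61  64  64  63  64  64  64  64  60  59  63  73  96 124]
 [ 86  66  65  61  59  59  61  64  65  64  61  59  58  60  63  65  65 102]
 [ 67  66  64  60  61  61  59  61  59  58  58  59  58  60  63  64  77 119]
 [ 76  67  67  63  61  61  60  60  60  60  59  58  58  61  65  65  68  86]
 [109  76  67  65  63  62  60  60  60  61  59  59  63  65  65  67  74  89]
 [137 109  76  69  66  66  63  61  62  62  62  65  65  67  74  89 123 137]
 [137 137 115  83  69  68  76  76  69  67  65  68  75  89 123 137 137 137]]
19.25
```

The button, visible before, is now hidden deep in the guard, and the push ended on a hard stop at about 10 N. Handing in.

```bash
python3 -c "
from bench import robot
print(robot.close_job())"
```

```text
the job is handed in; nothing more can be done
None
```

I drew the pin, pushed the breaker button to its stop and parked the pin upright in the holder notch behind the lips; the job was handed in at about 19 s, and no verdict came back.

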